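# Level the sprung shelf of a bag sealer

## Robot

A 6-joint arm with a two-finger parallel gripper is mounted at the origin on the work surface. World frame = base frame: x ahead of the robot, y to its left, z up, the work surface at z = 0. Lengths are in m, angles in degrees, forces in N, time in s.
With the tool pointing down it reaches from about 0.3 to 0.75 m from the base axis. Payload 8.5 kg.
Tool frame: the origin (TCP) lies on the centre line of the jaws, within the pads' length; the fingertips stand 25 mm ahead of it and the grasp point (between the pads) lies 6 mm ahead of it; z points along the fingers, y is the line along which they close (so a half turn about z gives the same grasp; the last joint's range is limited). The gripper opens to 85 mm and grips with 20 to 120 N. Pads are 22 mm wide; open, the fingers measure 114 mm over their backs; the gripper's body (76 mm by 85 mm) begins 54 mm behind the grasp point. The pads swing forward as they close: fully open they stand 13 mm farther back than shut.
Start: joints at [-76.851, 21.807, 74.336, -0, 83.858, -12.336], TCP at [0.237, -0.496, 0.256] pointing down, gripper open.
Joint ranges: [-178.18, 178.18], [-50.72, 133.34], [12.68, 142.11], [-81.47, 261.47], [9.98, 163.14], [-165.26, 165.26]. Speed limits (degrees/s): [136.94, 136.94, 180, 180, 180, 180].

## Interface

Orientations are given as a 3x3 rotation matrix whose columns are the frame's x, y, z axes.
In Python, from rig import telemetry, optics, env gives the robot as it stands.
- The arm moves only by the tool send_rows, never from a script. Its argument "deltas" is a list that holds one entry, the list of rows, each a list of 7 numbers: the shift along the tool's x, y, z in m, then the turn, a rotation vector about the tool's x, y, z in rad, then the opening, from -1 (shut) to 1 (fully open), so that 0 is half open. In form: [[[x, y, z, ax, ay, az, grip], ...]]. A call has 1 to 12 rows; each row shifts and turns the commanded pose from where the row before left it, along the tool's axes as they then stand; what a row does not reach is not made up. A row lasts 1/8 s, in which the tool goes at most 62.5 mm and 10.7 degrees, less where a joint would pass 70% of its speed; a pose out of reach is approached as far as the arm can. A call is refused whole if a number of a shift passes 0.0625 or a number of a turn 0.188, either way. A call with a gripper value outside its range is refused whole. The fingers move at their own pace and stop on an object; "squeeze" is the grip in N (left out, the last holds). Time passes only in rows, so rows that do not move let the fingers close. It gives the time, the measured TCP pose, the force, the opening and the grip force at its end, in the units of the state.
- telemetry.observe(): the state, without advancing time (a new reading comes with each control period).
- optics.get_image(name): name is "scene" or "top" or "wrist"; returns a dict with "image" (480x640x3 uint8, red, green, blue), "range_z" (480x640 float32, m along the optical axis (not along the pixel's ray), 0 where there is no reading), "K" (3x3 intrinsics, pixels), "k1" (the pictures are not rectified: a ray, as slopes to the right and down, at radius r is drawn at 1 + k1 r^2 times it, then the intrinsics apply), "rvec" (rotation vector, rad) and "tvec" (3), from world to camera coordinates, as OpenCV has them; the wrist camera has in their place "hand_eye" (4x4, takes a point from camera to tool coordinates, whose origin is the TCP and whose axes are the flange's). Camera axes: x right, y down, z forward; pixel columns grow to the right and rows downward; lengths in m; the calibration is good to about 2 mm. A picture is of the moment at which its call begins: read the wrist's pose just before it.
- env.close_job(): hands the job in; it is judged then, once.
The state is a dict: "time_s": time; "q": joint angles; "qvel": joint speeds; "joint_efforts": joint torques, N m; "position": TCP position; "tool_rot": TCP orientation; "ft_force": force on the tool from outside, world axes, zero at the start; "wrist_torque": the same for the moment, N m; "grip_width": finger opening in m; "gripper_force": force on a finger pad.
Only numpy, scipy, OpenCV 4.12 (cv2) and the standard library are available. Lean on these libraries where they do the work, as an engineer would, in place of code of your own. Each camera call takes 0.05 s, during which the arm holds its last target. There are 200 camera calls.

## Task

The bag sealer's sprung work shelf has to stand level when it is loaded. Put the setting block that was left on the shelf back in its own slot of the block rack, fully home, and turn the knob of the shelf's levelling foot until the spirit level's bubble stands centred between its two lines while you press the level down on the shelf, so that the foot bears firmly on its plate. Finish still pressing the level down like that, firmly but without forcing it, with the level lying across the shelf as it is now and everything else on the bench left alone.

Things in the scene. Friction and masses are not known exactly. Their poses are not given: they have to be found in the camera images.
- sealer: bench bag sealer, fixed: white housing 420 mm long, 95 mm deep, 88 mm high, with a jaw arm on top up to 155 mm high. Origin on the bench under the middle of its front face; y along the housing, -x points out of the front, over the shelf. The work shelf is hinged along the front (hinge line along y at x = 0, z = 99 mm)
- shelf_mid (a point): middle of the top of the work shelf: 236 mm (sealer's x) by 260 mm (y), ending 248 mm before the sealer's front, top 106 mm above the bench when level. Hinge springs hold it, with just the level on it, up at a stop 0.025 rad above level, its foot 5 to 8 mm clear of its plate; 4 N on the level's middle starts it down, 10 N or more seats it firmly on the foot, then it is rigid
- knob (a point): middle of the round black knob of the levelling foot: 44 mm diameter over its lobes, 41 at their roots, 24 mm high, top 12 mm above this point, which is about 132 mm above the bench when the shelf is level. It stands 270 mm before the sealer's front, at the middle of the shelf's outer edge, over a lug whose top is 12 mm below the knob. Axis upright
- foot (a joint): angle of the knob, rad, growing clockwise seen from above, -5 to 5. Clockwise screws the foot down, so the outer edge of the seated shelf rises, 4 mm a turn; anticlockwise lowers it. Light friction (0.05 N m), stays where it is left. The reading at which the shelf is level differs from start to start (at most 2.5 rad away, either way)
- screw: the levelling foot itself: threaded spindle 16 mm diameter with a 40 mm rubber pad, hanging from the shelf's lug. Origin on the spindle's axis about at the bench
- plate_thin: round stainless plate, 68 mm diameter, 3 mm thick, fixed; one of the two plates lies under the foot and the other is a spare beside it, either way round. Origin under its centre
- plate_thick: as plate_thin, 4.9 mm thick
- level: spirit level, aluminium, 200 x 24 x 40 mm, 0.35 kg, loose on the shelf. Origin at the centre of its underside; x along its length, +x towards the sealer; z up. The vial lies in a window 70 mm long in the middle of the top face; either side of it lies a flat, soft rubber grip, 55 mm long and 24 mm wide, top 40 mm above the underside, that yields 4 N a mm, at most 4 mm
- vial (a point): middle of the vial, halfway between its two black lines (25 mm apart), 38 mm above the level's underside; axes as the level's
- bubble_mid (a point): middle of the bubble (20 mm long), which shifts along the level's x from vial: towards the higher end, 2.2 mm for each mrad of tilt, at most 21 mm; it settles within about 1 s. With the shelf seated a clockwise turn of the knob shifts it towards -x (the outer end) by about 5.2 mm a radian
- block_b: the setting block on the shelf: plain aluminium block standing upright, 40 (x) x 22 (y) x 70 mm high, 0.14 to 0.22 kg, two pips on its top. Origin at the centre of its underside. It goes into its slot with its x along the slot's x, either way round
- rack: wooden rack for the setting blocks on a grey base 70 x 216 mm, 6 mm thick, fixed; origin under its centre, the row of four slots along its y
- floor_b (a point): inner floor centre of the slot with 2 pip(s) on its label, for the 22 mm block (free: the place for block_b). Wooden module 56 x 50 mm; opening 43 mm along x, 25 mm along y (axes as the rack's), 26 mm deep: its top is 26 mm above this point. Label on its -x face. The four modules stand side by side in any order
- floor_d (a point): inner floor centre of the slot with 4 pip(s) on its label, for the 34 mm block (also empty, its block is not here). Wooden module 56 x 50 mm; opening 43 mm along x, 37 mm along y (axes as the rack's), 26 mm deep: its top is 26 mm above this point. Label on its -x face. The four modules stand side by side in any order
- block_a: setting block 40 x 16 x 70 mm standing in its slot; origin at the centre of its underside
- block_c: setting block 40 x 28 x 70 mm standing in its slot; origin at the centre of its underside
- bottle_a: bystander: white plastic squeeze bottle, 70 mm diameter, 228 mm high, at the back right
- bottle_b: bystander: another such white bottle, 70 mm diameter, 228 mm high
- tape: bystander: roll of packing tape lying flat, 96 mm outside diameter, 48 mm high
- jar: bystander: small jar with a white cap, 60 mm diameter, 75 mm high
- driver: bystander: screwdriver lying on the bench, 170 mm long
- carton: bystander: small cardboard carton 100 x 150 x 60 mm
- tub: bystander: white plastic cup, 84 mm diameter at the rim, 60 mm high
Not all that is in view belongs to the job. What is shaped like the block_b but blue or yellow is not meant.

How it is judged (in metres and radians):
On the way:
1. the setting block stands fully home in its own slot, let go (z of block_b in the frame of floor_b between -0.003 and 0.004 m and horizontal distance between block_b and floor_b below 0.004 m and angle between block_b's own z axis and vertical below 0.06 rad and contact force between the fingers and block_b below 0.3 N), for 0.3 s.
At the end, for the whole second after the job is handed in: Block fully home in its own slot (4 mm), let go. Bubble within 2.5 mm of the vial's middle while the fingers press the level on the shelf with 3 to 40 N, the foot bearing on its plate (over 1 N), the level flat and across the shelf (within 14 degrees, middle within 110 mm of the shelf's) (all of step 1 and x of bubble_mid in the frame of level between -0.0025 and 0.0025 m and contact force between the fingers and level between 3 and 40 N and (contact force between screw and plate_thin above 1 N or contact force between screw and plate_thick above 1 N) and angle between the x axis of level and the x axis of sealer, either way round below 0.25 rad and horizontal distance between level and shelf_mid below 0.11 m and z of level in the frame of sealer between 0.1 and 0.112 m); the arm keeps its last pose, push and grip.
It fails at once if one of the other blocks or of the bystanders is moved by more than 30 mm (distance of any of block_a, block_c, bottle_a, bottle_b, tape, jar, driver, carton, tub from where it was at the start of the episode above 0.03 m).
It also fails if it takes over 72 s, if anything falls off the work surface, if the arm or the gripper's body presses on something with over 40 N, if the wrist force passes 120 N, or if a joint passes its speed limit or range.

## Working session

There is one attempt and no reset: what is moved stays moved. The work goes in short steps, Python scripts to look and compute and a tool call to move; the robot and the scene stay as the last step left them, time stands still between calls to the robot, and variables do not carry over. Pictures are saved under pics/ and viewed, at most 10 in all, crops included, and the job is handed in when it is done.

Besides the shell and the picture viewer there is one more tool, called after ">>>" as name([rows], argument=value, ...), one row to a line, values as JSON. send_rows: Moves the arm, as the interface text tells. Its arguments: {"type":"object","properties":{"deltas":{"type":"array"},"squeeze":{"type":"number"}},"required":["deltas"]}

```bash
mkdir -p pics; ls; cat > h.py <<'E'
import numpy as np, cv2
from rig import telemetry, optics, env
def cam(name):
    s=telemetry.observe(); d=optics.get_image(name)
    if 'hand_eye' in d:
        T=np.eye(4);T[:3,:3]=np.array(s['tool_rot']);T[:3,3]=s['position'];M=T@np.array(d['hand_eye'])
    else:
        R=cv2.Rodrigues(np.array(d['rvec'],float))[0];M=np.eye(4);M[:3,:3]=R.T;M[:3,3]=-R.T@np.array(d['tvec']).ravel()
    d['M']=M;return d
def slopes(d,uv):
    k=np.array([d['k1'],0,0,0],float)
    return cv2.undistortPoints(np.array(uv,float).reshape(-1,1,2),np.array(d['K'],float),k).reshape(-1,2)
def onplane(d,uv,z):
    s=slopes(d,uv);r=np.c_[s,np.ones(len(s))]@d['M'][:3,:3].T;o=d['M'][:3,3]
    return o+r*((z-o[2])/r[:,2])[:,None]
def cloud(d):
    v,u=np.mgrid[0:480,0:640];s=slopes(d,np.c_[u.ravel(),v.ravel()]);z=d['range_z'].ravel()
    P=(np.c_[s,np.ones(len(s))]*z[:,None])@d['M'][:3,:3].T+d['M'][:3,3]
    P[z==0]=np.nan
    return P.reshape(480,640,3)
def save(n,im): cv2.imwrite('pics/'+n+'.png',cv2.cvtColor(im,cv2.COLOR_RGB2BGR))
E
python3 - <<'E'
from h import *
print(telemetry.observe())
for n in('scene','top','wrist'):
    d=cam(n);save(n,d['image']);np.savez('/tmp/'+n,**d);print(n,d['K'],d['k1'],d['M'].round(3))
E
```

```text
pics
{'time_s': 0.0, 'q': array([-7.68513042e+01,  2.18411924e+01,  7.43870436e+01, -6.09389143e-04,
        8.38581194e+01, -1.23373243e+01]), 'qvel': array([ 0.01567617,  0.06755099,  0.04479274,  0.01411567, -0.00918143,
        0.06653036]), 'joint_efforts': array([-3.77203187e-04, -4.48462915e+01, -2.31281036e+01, -1.78329287e-04,
        4.80668532e-03,  9.00714468e-06]), 'position': array([ 0.23657897, -0.49621736,  0.25569638]), 'tool_rot': array([[ 9.02689862e-01,  4.30291632e-01, -3.53150796e-04],
       [ 4.30291664e-01, -9.02688727e-01,  1.46526679e-03],
       [ 3.11706794e-04, -1.47463932e-03, -9.99998864e-01]]), 'ft_force': array([ 0.83531031,  0.56698366, -0.16858696]), 'wrist_torque': array([-0.00554838, -0.05749662,  0.04707964]), 'gripper_force': 0.0, 'grip_width': 0.08524828345113593}
scene [[562.94180682   0.         320.80005754]
 [  0.         562.94180682 237.3865932 ]
 [  0.           0.           1.        ]] -0.03870979298892943 [[ 0.708  0.52  -0.478  1.113]
 [ 0.707 -0.519  0.481 -0.68 ]
 [ 0.002 -0.679 -0.735  0.992]
 [ 0.     0.     0.     1.   ]]
top [[619.67281827   0.         332.38127358]
 [  0.         619.67281827 243.36234892]
 [  0.           0.           1.        ]] -0.1421013454850587 [[ 0.028 -0.988  0.153  0.318]
 [-1.    -0.027  0.009 -0.113]
 [-0.005 -0.153 -0.988  1.472]
 [ 0.     0.     0.     1.   ]]
wrist [[427.28988213   0.         323.83616551]
 [  0.         427.28988213 241.57508074]
 [  0.           0.           1.        ]] -0.0801556001687091 [[ 0.431 -0.868 -0.247  0.298]
 [-0.903 -0.415 -0.116 -0.467]
 [-0.002  0.273 -0.962  0.373]
 [ 0.     0.     0.     1.   ]]
```

View pics/top.png

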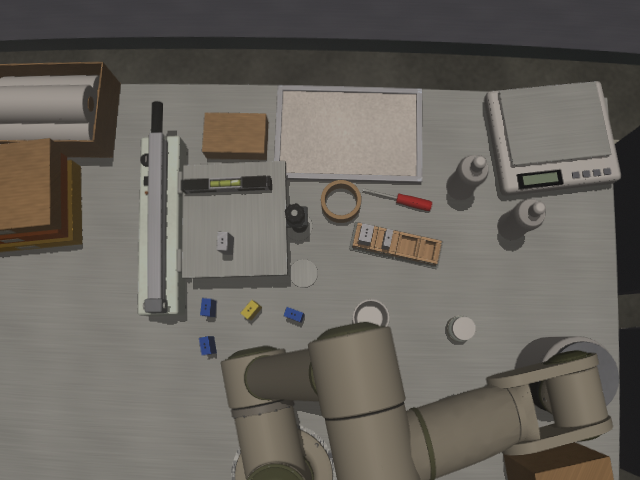

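View pics/scene.png

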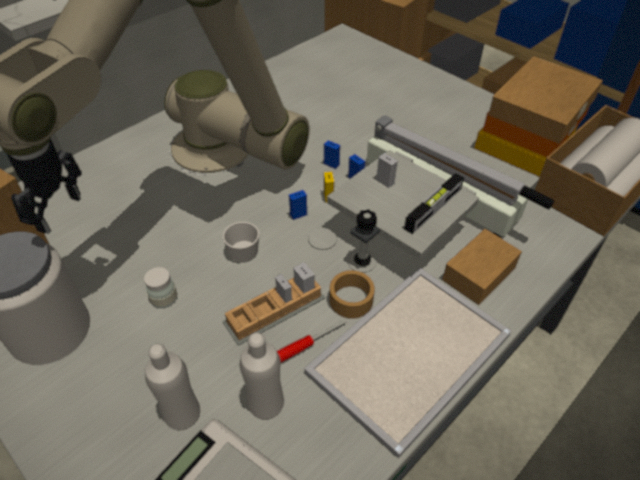

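The top view shows block_b (grey, two pips) on the shelf at (223,241). The level is at (226,184), the knob at (297,213), and the rack around (397,243) with its empty slots near (408,243) and (430,249). The things that could be mistaken for block_b are the blue blocks (207,307), (207,345), (293,315), the yellow block (251,310), and the racked grey blocks (366,233) and (388,238). I choose (223,241). The scene view agrees: block (387,168), level (433,203), knob (366,220).

```bash
python3 - <<'E'
from h import *
d=dict(np.load('/tmp/top.npz'));P=cloud(d);im=d['image']
def rect(m,name):
    m=m.astype(np.uint8);n,l,st,c=cv2.connectedComponentsWithStats(m)
    for i in range(1,n):
        if st[i,4]>25:
            q=l==i;p=P[q];z=np.median(p[:,2])
            cn=cv2.findContours(q.astype(np.uint8),cv2.RETR_EXTERNAL,cv2.CHAIN_APPROX_NONE)[0][0].reshape(-1,2)
            w=onplane(d,cn,z);r=cv2.minAreaRect((w[:,:2]*1000).astype(np.float32))
            print(name,c[i].round(),st[i,4],'z',z.round(4),'ctr',np.array(r[0]).round(1),'size',np.array(r[1]).round(1),'ang',round(r[2],1))
Z=P[...,2]
def box(u0,u1,v0,v1):
    b=np.zeros((480,640),bool);b[v0:v1,u0:u1]=1;return b
rect(box(200,250,220,260)&(Z>.15),'block')
rect(box(180,275,165,200)&(Z>.130)&(Z<.17),'level')
rect(box(278,315,195,235)&(Z>.125),'knob')
rect(box(345,445,215,270)&(Z>.022),'rack')
rect(box(345,445,215,270)&(Z>.05),'rackblocks')
rect(box(345,445,215,270)&(Z>.022)&(Z<.045),'wood')
rect(box(182,286,165,276)&(Z>.09)&(Z<.125),'shelf')
rect(box(120,182,130,320)&(Z>.06),'sealer')
g=cv2.cvtColor(im,cv2.COLOR_RGB2GRAY)
for v,u in((243,408),(249,430)):print(P[v-2:v+3,u-2:u+3,2].round(3).tolist())
w=np.hstack([cv2.resize(im[215:275,345:450],None,fx=4,fy=4,interpolation=2),cv2.resize(im[215:275,195:240],None,fx=4,fy=4,interpolation=2)])
save('crop',w)
E
```

```text
block [223. 242.] 268 z 0.1792 ctr [514.  130.3] size [29.3 43.4] ang 89.4
level [226. 183.] 1142 z 0.1484 ctr [649.6 138. ] size [ 30.6 200.6] ang 3.6
knob [294. 214.] 315 z 0.1518 ctr [584.9 -16.7] size [44.9 40.4] ang 11.1
rack [349. 217.] 44 z 0.0469 ctr [ 600.  -139.9] size [11.9 23.5] ang 1.5
rack [392. 242.] 1694 z 0.0402 ctr [ 542.9 -250.7] size [201.5  59.6] ang 78.8
rackblocks [366. 234.] 241 z 0.0827 ctr [ 556.6 -176.1] size [27.8 45.2] ang 79.3
rackblocks [388. 238.] 145 z 0.0826 ctr [ 546.9 -225.7] size [17.2 44.8] ang 78.5
wood [398. 244.] 1262 z 0.0387 ctr [ 543.  -250.8] size [201.7  59.5] ang 79.0
shelf [235. 224.] 9986 z 0.1109 ctr [577.3 125.1] size [255.4 237. ] ang 2.2
sealer [160. 225.] 7621 z 0.0951 ctr [574.3 296.2] size [433.9  99.9] ang 3.6
[[0.016, 0.012, 0.013, 0.017, 0.013], [0.016, 0.016, 0.016, 0.011, 0.018], [0.016, 0.015, 0.016, 0.019, 0.012], [0.012, 0.011, 0.013, 0.013, 0.013], [0.012, 0.012, 0.009, 0.021, 0.01]]
[[0.017, 0.014, 0.011, 0.008, 0.01], [0.014, 0.016, 0.013, 0.008, 0.017], [0.01, 0.011, 0.008, 0.015, 0.012], [0.013, 0.011, 0.009, 0.012, 0.02], [0.009, 0.011, 0.009, 0.019, 0.011]]
```

View pics/crop.png

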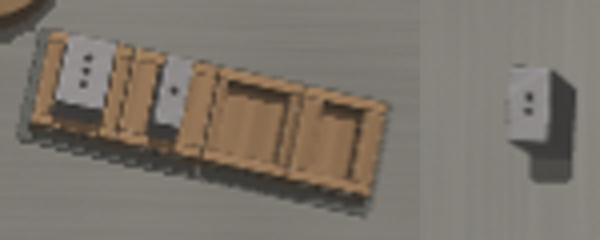

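The two racked blocks carry 3 pips and 1 pip. Of the empty slots, the wide one (crop 255,125) is for the 4-pip block. The narrow one at the far right (crop 342,145) is the 2-pip slot. The block at (528,105) in the right half of the crop has two pips and is grey. I'll go and look at the slot with the wrist camera on the way.

```bash
cat >> h.py <<'E'
from scipy.spatial.transform import Rotation as Ro
from scipy.linalg import fractional_matrix_power as fmp
def rot(yaw):
    c,s=np.cos(np.radians(yaw)),np.sin(np.radians(yaw));return np.array([[c,s,0],[s,-c,0],[0,0,-1.]])
def T(R,p):
    M=np.eye(4);M[:3,:3]=R;M[:3,3]=p;return M
def pose():
    s=telemetry.observe();return T(np.array(s['tool_rot']),s['position'])
def plan(xyz,yaw,A=None,step=.055):
    A=pose() if A is None else A;B=T(rot(yaw),xyz);D=np.linalg.inv(A)@B
    r=np.linalg.norm(Ro.from_matrix(D[:3,:3]).as_rotvec());n=max(1,int(np.ceil(max(np.linalg.norm(D[:3,3])/step,r/.17))))
    E=np.real(fmp(D,1/n));print(n,'rows of',np.r_[E[:3,3],Ro.from_matrix(E[:3,:3]).as_rotvec()].round(4).tolist(),'of total',D[:3,3].round(4));return B
E
python3 - <<'E'
from h import *
plan([.528,-.324,.25],-11)
E
```

```text
7 rows of [0.046, -0.0174, 0.0009, -0.0002, 0.0, 0.091] of total [ 0.3372 -0.0302  0.006 ]
```

>>> send_rows([
  [[0.046, -0.0174, 0.0009, -0.0002, 0, 0.091, 1], [0.046, -0.0174, 0.0009, -0.0002, 0, 0.091, 1], [0.046, -0.0174, 0.0009, -0.0002, 0, 0.091, 1], [0.046, -0.0174, 0.0009, -0.0002, 0, 0.091, 1], [0.046, -0.0174, 0.0009, -0.0002, 0, 0.091, 1], [0.046, -0.0174, 0.0009, -0.0002, 0, 0.091, 1], [0.046, -0.0174, 0.0009, -0.0002, 0, 0.091, 1], [0, 0, 0, 0, 0, 0, 1], [0, 0, 0, 0, 0, 0, 1]],
])

```text
time_s: 1.27
position: [0.5277, -0.3244, 0.2496]
tool_rot: [[0.982, -0.19, -0.001], [-0.19, -0.982, -0.001], [-0.001, 0.001, -1.0]]
ft_force: [-0.1, -0.1, -0.8]
grip_width: 0.0854
gripper_force: 0.0
```

```bash
python3 - <<'E'
from h import *
d=cam('wrist');np.savez('/tmp/w1',**d);save('w1',d['image']);print(pose().round(3))
P=cloud(d);Z=P[...,2];m=((Z>.026)&(Z<.042)&(P[...,1]<-.15)).astype(np.uint8)
im=d['image'].astype(int);br=(im[...,0]-im[...,2]>30).astype(np.uint8)
n,l,st,c=cv2.connectedComponentsWithStats(m);i=1+st[1:,4].argmax();q=l==i
print(st[i],np.nanmedian(Z[q]))
cn,h=cv2.findContours(q.astype(np.uint8),cv2.RETR_CCOMP,cv2.CHAIN_APPROX_NONE)
for k in cn:
    if cv2.contourArea(k)<300:continue
    w=onplane(d,k.reshape(-1,2),.0375);r=cv2.minAreaRect((w[:,:2]*1000).astype(np.float32));print(k.reshape(-1,2).mean(0),np.array(r[0]).round(1),np.array(r[1]).round(1),r[2])
E
```

```text
[[ 0.982 -0.191 -0.     0.527]
 [-0.191 -0.982 -0.001 -0.325]
 [-0.     0.001 -1.     0.25 ]
 [ 0.     0.     0.     1.   ]]
[  97  169  259   72 9624] 0.037691470913154446
[222.45907928 201.00255754] [ 546.6 -249.9] [202.8  56.7] 79.02268981933594
[323. 204.] [ 532.6 -325.1] [25.5 41.4] 79.03421020507812
[260.01058201 203.96825397] [ 542.2 -276.3] [36.1 41.4] 78.98258972167969
```

View pics/w1.png

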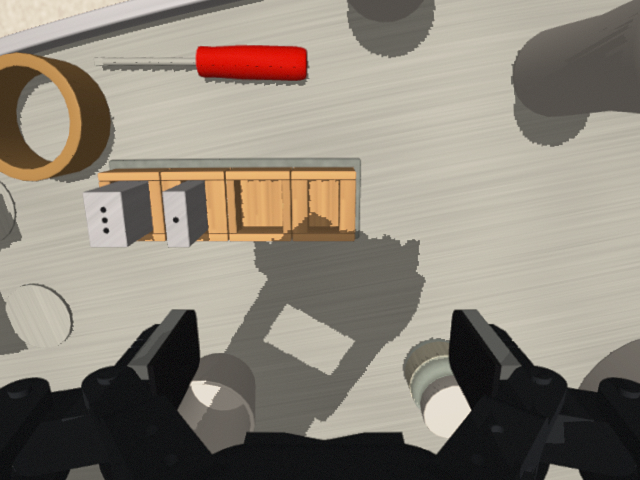

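In the wrist view the 2-pip slot is at (323,204), measured opening 25 mm, and the wide slot is at (260,204). The slot centre is about (0.5316, -0.3248) with yaw -11°. The wood top is at z 0.0377, so the floor is at about 0.012. Next is block_b.

```bash
python3 - <<'E'
from h import *
plan([.515,.133,.31],0)
E
```

```text
9 rows of [-0.0068, -0.0505, -0.0067, 0.0001, 0.0, -0.0214] of total [-0.0997 -0.4468 -0.0606]
```

>>> send_rows([
  [[-0.0068, -0.0505, -0.0067, 0.0001, 0, -0.0214, 1], [-0.0068, -0.0505, -0.0067, 0.0001, 0, -0.0214, 1], [-0.0068, -0.0505, -0.0067, 0.0001, 0, -0.0214, 1], [-0.0068, -0.0505, -0.0067, 0.0001, 0, -0.0214, 1], [-0.0068, -0.0505, -0.0067, 0.0001, 0, -0.0214, 1], [-0.0068, -0.0505, -0.0067, 0.0001, 0, -0.0214, 1], [-0.0068, -0.0505, -0.0067, 0.0001, 0, -0.0214, 1], [-0.0068, -0.0505, -0.0067, 0.0001, 0, -0.0214, 1], [-0.0068, -0.0505, -0.0067, 0.0001, 0, -0.0214, 1], [0, 0, 0, 0, 0, 0, 1], [0, 0, 0, 0, 0, 0, 1]],
])

```text
time_s: 2.7
position: [0.5155, 0.1324, 0.3099]
tool_rot: [[1.0, -0.001, 0.0], [-0.001, -1.0, -0.001], [0.0, 0.001, -1.0]]
ft_force: [0.3, -0.2, -0.3]
grip_width: 0.0852
gripper_force: 0.0
```

```bash
python3 - <<'E'
from h import *
d=cam('wrist');np.savez('/tmp/w2',**d);print(pose().round(4))
P=cloud(d);Z=P[...,2]
def rects(m,zz=None,mn=300):
    n,l,st,c=cv2.connectedComponentsWithStats(m.astype(np.uint8))
    for i in range(1,n):
        if st[i,4]<mn: continue
        q=l==i;z=np.nanmedian(Z[q]);k=max(cv2.findContours(q.astype(np.uint8),0,1)[0],key=len).reshape(-1,2)
        w=onplane(d,k,z if zz is None else zz);r=cv2.minAreaRect((w[:,:2]*1000).astype(np.float32));print(c[i].round(),st[i,4],round(float(z),4),np.array(r[0]).round(1),np.array(r[1]).round(1),r[2])
far=(P[...,1]<.24)
rects((Z>.172)&(Z<.20)&far)
rects((Z>.139)&(Z<.16)&far)
E
```

```text
[[ 1.000e+00 -1.400e-03  0.000e+00  5.157e-01]
 [-1.400e-03 -1.000e+00 -8.000e-04  1.321e-01]
 [ 0.000e+00  8.000e-04 -1.000e+00  3.098e-01]
 [ 0.000e+00  0.000e+00  0.000e+00  1.000e+00]]
[321. 233.] 2368 0.1788 [518.  134.3] [21.9 40.5] 89.97645568847656
[292.  15.] 9483 0.1472 [650.6 140.9] [ 24.4 197.8] 3.3948581218719482
[548. 117.] 3562 0.1503 [587.5 -11.3] [41.4 45.3] 8.59223747253418
```

block_b is at (0.518, 0.1343), size 21.9 × 40.5, top at 0.1788, which all match. I'll descend and grip.

>>> send_rows([
  [[0.0023, -0.0022, 0.048, 0, 0, 0, 1], [0, 0, 0.048, 0, 0, 0, 1], [0, 0, 0.037, 0, 0, 0, 0.2], [0, 0, 0.01, 0, 0, 0, 0], [0, 0, 0, 0, 0, 0, -1], [0, 0, 0, 0, 0, 0, -1], [0, 0, 0, 0, 0, 0, -1], [0, 0, 0, 0, 0, 0, -1], [0, 0, 0, 0, 0, 0, -1]],
], squeeze=40)

```text
time_s: 3.88
position: [0.5183, 0.1357, 0.1673]
tool_rot: [[1.0, 0.0, 0.001], [0.0, -1.0, -0.0], [0.001, 0.0, -1.0]]
ft_force: [1.4, -2.0, 1.3]
grip_width: 0.0217
gripper_force: 41.2
```

```bash
python3 - <<'E'
from h import *
A=pose();A=A@T(np.eye(3),[0,0,-.09]);plan([.5316,-.3248,.15],-11,A,.05)
E
```

```text
10 rows of [0.0053, 0.0458, 0.0107, 0.0, -0.0002, 0.0192] of total [0.013  0.4605 0.1075]
```

>>> send_rows([
  [[0, 0, -0.045, 0, 0, 0, -1], [0, 0, -0.045, 0, 0, 0, -1], [0.0053, 0.0458, 0.0107, 0, -0.0002, 0.0192, -1], [0.0053, 0.0458, 0.0107, 0, -0.0002, 0.0192, -1], [0.0053, 0.0458, 0.0107, 0, -0.0002, 0.0192, -1], [0.0053, 0.0458, 0.0107, 0, -0.0002, 0.0192, -1], [0.0053, 0.0458, 0.0107, 0, -0.0002, 0.0192, -1], [0.0053, 0.0458, 0.0107, 0, -0.0002, 0.0192, -1], [0.0053, 0.0458, 0.0107, 0, -0.0002, 0.0192, -1], [0.0053, 0.0458, 0.0107, 0, -0.0002, 0.0192, -1], [0.0053, 0.0458, 0.0107, 0, -0.0002, 0.0192, -1], [0.0053, 0.0458, 0.0107, 0, -0.0002, 0.0192, -1]],
])

```text
time_s: 5.38
position: [0.531, -0.3256, 0.1492]
tool_rot: [[0.982, -0.191, -0.003], [-0.191, -0.982, 0.001], [-0.003, -0.001, -1.0]]
ft_force: [0.3, -0.3, -2.1]
grip_width: 0.0215
gripper_force: 41.0
```

>>> send_rows([
  [[0, 0, 0.02, 0, 0, 0, -1], [0, 0, 0.015, 0, 0, 0, -1], [0, 0, 0, 0, 0, 0, -1]],
])

```text
time_s: 5.75
position: [0.531, -0.3235, 0.1138]
tool_rot: [[0.982, -0.19, -0.004], [-0.19, -0.982, 0.002], [-0.004, -0.001, -1.0]]
ft_force: [-0.0, -0.0, -1.2]
grip_width: 0.0217
gripper_force: 41.0
```

```bash
python3 - <<'E'
from h import *
d=cam('wrist');np.savez('/tmp/w3',**d);save('w3',d['image']);p=pose();print(p.round(4));plan([.5316,-.3248,.105],-11)
P=cloud(d);Z=P[...,2]
uv=[]
m=((Z>.055)&(Z<.13)&(np.hypot(P[...,0]-p[0,3],P[...,1]-p[1,3])<.04)).astype(np.uint8);print(m.sum())
q=P[m>0];L=(q-p[:3,3])@p[:3,:3];print(np.percentile(L,[2,50,98],axis=0).round(4))
w=((Z>.026)&(Z<.042)&(P[...,1]<-.15)).astype(np.uint8)
for k in cv2.findContours(w,cv2.RETR_CCOMP,cv2.CHAIN_APPROX_NONE)[0]:
    if cv2.contourArea(k)<1000:continue
    g=onplane(d,k.reshape(-1,2),.0377);r=cv2.minAreaRect((g[:,:2]*1000).astype(np.float32));print(k.reshape(-1,2).mean(0),np.array(r[0]).round(1),np.array(r[1]).round(1),r[2])
E
```

```text
[[ 9.819e-01 -1.896e-01 -2.400e-03  5.314e-01]
 [-1.896e-01 -9.819e-01  5.000e-04 -3.238e-01]
 [-2.400e-03  0.000e+00 -1.000e+00  1.149e-01]
 [ 0.000e+00  0.000e+00  0.000e+00  1.000e+00]]
1 rows of [0.0004, 0.0009, 0.0099, 0.0, 0.0024, 0.0012] of total [0.0004 0.0009 0.0099]
17530
[[-0.0197 -0.0209 -0.0122]
 [ 0.0085  0.     -0.0091]
 [ 0.0183  0.0211  0.0492]]
[207.47643979 245.71029668] [ 545.3 -258.5] [185.6  58.1] 79.09561157226562
[224.79794521 261.28424658] [ 542.8 -277.4] [35.3 39.6] 79.43876647949219
```

View pics/w3.png

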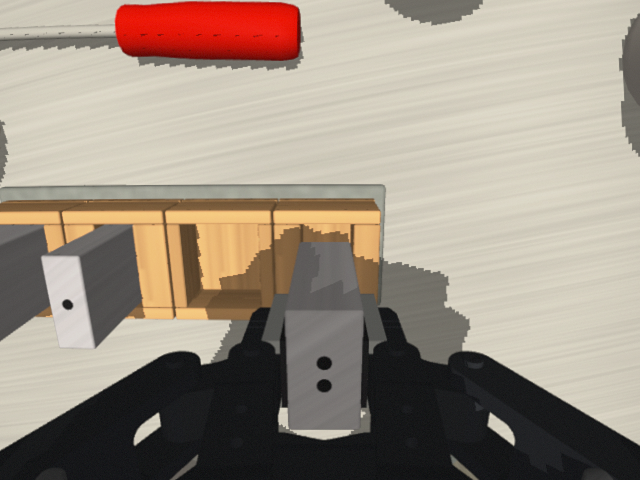

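The block's lower front edge is centred at about column 326, row 243. The slot opening spans columns 302–352 with its centre near 327, so they line up. I'll insert in small steps.

>>> send_rows([
  [[0.0004, 0.0009, 0.012, 0, 0.002, 0.001, -1], [0, 0, 0.004, 0, 0, 0, -1], [0, 0, 0.004, 0, 0, 0, -1], [0, 0, 0.004, 0, 0, 0, -1], [0, 0, 0, 0, 0, 0, -1]],
])

```text
time_s: 6.42
position: [0.5315, -0.3255, 0.0908]
tool_rot: [[0.982, -0.191, -0.0], [-0.191, -0.982, -0.0], [-0.0, 0.0, -1.0]]
ft_force: [-0.5, 0.0, -1.3]
grip_width: 0.0213
gripper_force: 41.1
```

>>> send_rows([
  [[0, 0, 0.005, 0, 0, 0, -1], [0, 0, 0.005, 0, 0, 0, -1], [0, 0, 0.005, 0, 0, 0, -1], [0, 0, 0.002, 0, 0, 0, -1], [0, 0, 0.001, 0, 0, 0, -1], [0, 0, 0, 0, 0, 0, -1]],
])

```text
time_s: 7.18
position: [0.5316, -0.3256, 0.0731]
tool_rot: [[0.982, -0.191, 0.0], [-0.191, -0.982, -0.001], [0.0, 0.001, -1.0]]
ft_force: [0.2, 0.7, -1.0]
grip_width: 0.0213
gripper_force: 41.1
```

>>> send_rows([
  [[0, 0, 0.001, 0, 0, 0, -1], [0, 0, 0.001, 0, 0, 0, -1], [0, 0, 0.001, 0, 0, 0, -1], [0, 0, 0, 0, 0, 0, -1]],
])

```text
time_s: 7.68
position: [0.5316, -0.3256, 0.0712]
tool_rot: [[0.982, -0.191, 0.001], [-0.191, -0.982, -0.001], [0.001, 0.001, -1.0]]
ft_force: [-2.2, 1.4, 7.3]
grip_width: 0.0212
gripper_force: 42.3
```

```bash
python3 - <<'E'
from h import *
A=pose();A=A@T(np.eye(3),[0,0,-.15]);plan([.6543,.079,.205],93.4,A,.05)
E
```

```text
11 rows of [0.0355, -0.0264, 0.0015, 0.0002, 0.0, -0.1657] of total [ 0.0431 -0.4204  0.0158]
```

>>> send_rows([
  [[0, 0, 0, 0, 0, 0, -0.2], [0, 0, 0, 0, 0, 0, 0], [0, 0, 0, 0, 0, 0, 0], [0, 0, -0.03, 0, 0, 0, 0], [0, 0, -0.03, 0, 0, 0, 0], [0, 0, -0.045, 0, 0, 0, 0], [0, 0, -0.045, 0, 0, 0, 0]],
])

```text
time_s: 8.55
position: [0.5314, -0.3253, 0.2213]
tool_rot: [[0.982, -0.191, -0.0], [-0.191, -0.982, -0.0], [-0.0, 0.0, -1.0]]
ft_force: [0.2, -0.7, -0.5]
grip_width: 0.0427
gripper_force: 0.0
```

```bash
python3 - <<'E'
from h import *
d=cam('wrist');P=cloud(d);Z=P[...,2];p=pose()
m=(Z>.06)&(Z<.11)&(P[...,1]<-.15)&(np.hypot(P[...,0]-p[0,3],P[...,1]-p[1,3])<.25)
n,l,st,c=cv2.connectedComponentsWithStats(m.astype(np.uint8))
for i in range(1,n):
    if st[i,4]>200:
        q=l==i;z=np.nanpercentile(Z[q],90);k=((q)&(Z>z-.006)).astype(np.uint8);k=max(cv2.findContours(k,0,1)[0],key=len).reshape(-1,2)
        r=cv2.minAreaRect((onplane(d,k,z)[:,:2]*1000).astype(np.float32));print(c[i].round(),st[i,4],round(float(z),4),[np.round(x,1) for x in r])
B=plan([.6543,.079,.205],-11,p);plan([.6543,.079,.205],93.4,B)
E
```

```text
[603.  67.] 4951 0.1052 [array([ 600.2, -503.5]), array([18. , 55.6]), np.float64(87.0)]
[ 92. 231.] 3625 0.0826 [array([ 560.5, -177.1]), array([31. , 40.8]), np.float64(79.1)]
[167. 231.] 2289 0.0826 [array([ 550.8, -226.7]), array([18. , 40.3]), np.float64(79.4)]
[324. 233.] 2367 0.0827 [array([ 531.2, -325.5]), array([21.5, 40.6]), np.float64(79.4)]
[476. 452.] 343 0.0758 [array([ 337.9, -409.1]), array([14.2, 26.7]), np.float64(85.9)]
8 rows of [0.0052, -0.0527, 0.0027, 0.0007, -0.0011, -0.0001] of total [ 0.0416 -0.4213  0.0209]
11 rows of [0.0, -0.0, 0.0, 0.0, 0.0, -0.1656] of total [ 0. -0.  0.]
```

block_b's top is at 0.0827, the same as the two blocks beside it, so it is home. On to the level.

>>> send_rows([
  [[0.0052, -0.0527, 0.0027, 0, 0, 0, -1], [0.0052, -0.0527, 0.0027, 0, 0, 0, -1], [0.0052, -0.0527, 0.0027, 0, 0, 0, -1], [0.0052, -0.0527, 0.0027, 0, 0, 0, -1], [0.0052, -0.0527, 0.0027, 0, 0, 0, -1], [0.0052, -0.0527, 0.0027, 0, 0, 0, -1], [0.0052, -0.0527, 0.0027, 0, 0, 0, -1], [0.0052, -0.0527, 0.0027, 0, 0, 0, -1]],
])

```text
time_s: 9.6
position: [0.6533, 0.0821, 0.1978]
tool_rot: [[0.981, -0.192, 0.0], [-0.191, -0.981, -0.001], [0.0, 0.001, -1.0]]
ft_force: [0.9, -0.1, 0.1]
grip_width: -0.0
gripper_force: 0.0
```

>>> send_rows([
  [[0, 0, 0, 0, 0, -0.1656, -1], [0, 0, 0, 0, 0, -0.1656, -1], [0, 0, 0, 0, 0, -0.1656, -1], [0, 0, 0, 0, 0, -0.1656, -1], [0, 0, 0, 0, 0, -0.1656, -1], [0, 0, 0, 0, 0, -0.1656, -1], [0, 0, 0, 0, 0, -0.1656, -1], [0, 0, 0, 0, 0, -0.1656, -1], [0, 0, 0, 0, 0, -0.1656, -1], [0, 0, 0, 0, 0, -0.1656, -1], [0, 0, 0, 0, 0, -0.1656, -1], [0, 0, 0, 0, 0, 0, -1]],
])

```text
time_s: 11.1
position: [0.653, 0.0804, 0.1979]
tool_rot: [[-0.057, 0.998, -0.0], [0.998, 0.057, -0.001], [-0.001, -0.0, -1.0]]
ft_force: [-0.7, -0.2, 0.4]
grip_width: 0.0002
gripper_force: 0.0
```

```bash
python3 - <<'E'
from h import *
d=cam('wrist');np.savez('/tmp/w4',**d);save('w4',d['image']);p=pose();print(p.round(4))
plan([.6543,.079,.175],93.4)
E
```

```text
[[-5.480e-02  9.985e-01 -0.000e+00  6.530e-01]
 [ 9.985e-01  5.480e-02 -6.000e-04  8.040e-02]
 [-6.000e-04 -1.000e-04 -1.000e+00  1.979e-01]
 [ 0.000e+00  0.000e+00  0.000e+00  1.000e+00]]
1 rows of [-0.0015, 0.0012, 0.0229, -0.0001, 0.0006, -0.0045] of total [-0.0015  0.0012  0.0229]
```

View pics/w4.png

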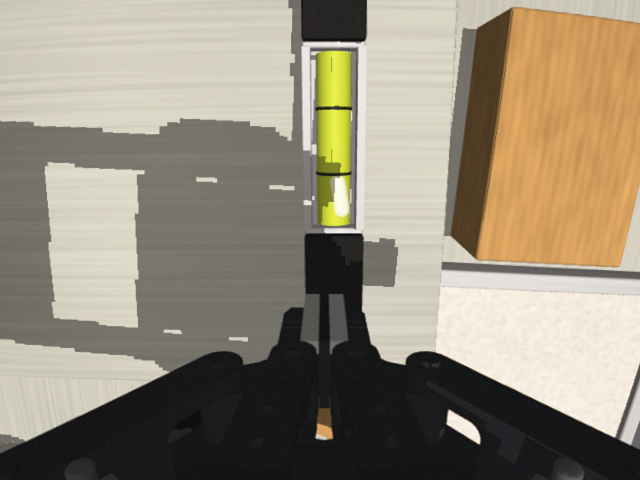

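The vial's black lines are at rows 107 and 173 (column 334), and the bubble is at the outer end at (341,197). The fingertips at column 325 are about 3 mm off the level's centre line. I'll press with the shut fingers on the outer grip.

>>> send_rows([
  [[-0.001, 0.0025, 0.018, 0, 0, -0.004, -1], [0, 0, 0.003, 0, 0, 0, -1], [0, 0, 0.003, 0, 0, 0, -1], [0, 0, 0.002, 0, 0, 0, -1], [0, 0, 0, 0, 0, 0, -1]],
])

```text
time_s: 11.78
position: [0.6557, 0.0795, 0.1723]
tool_rot: [[-0.062, 0.998, 0.001], [0.998, 0.062, -0.001], [-0.001, 0.001, -1.0]]
ft_force: [-0.5, -0.5, 1.7]
grip_width: -0.0001
gripper_force: 0.7
```

>>> send_rows([
  [[0, 0, 0.002, 0, 0, 0, -1], [0, 0, 0.002, 0, 0, 0, -1], [0, 0, 0.001, 0, 0, 0, -1], [0, 0, 0, 0, 0, 0, -1]],
])

```text
time_s: 12.28
position: [0.6558, 0.0793, 0.1683]
tool_rot: [[-0.062, 0.998, 0.002], [0.998, 0.062, -0.001], [-0.001, 0.002, -1.0]]
ft_force: [-3.6, -1.8, 9.1]
grip_width: 0.0
gripper_force: 4.5
```

>>> send_rows([
  [[0, 0, 0.001, 0, 0, 0, -1], [0, 0, 0.001, 0, 0, 0, -1], [0, 0, 0, 0, 0, 0, -1]],
])

```text
time_s: 12.65
position: [0.6559, 0.0793, 0.1671]
tool_rot: [[-0.062, 0.998, 0.003], [0.998, 0.062, -0.001], [-0.001, 0.003, -1.0]]
ft_force: [-3.8, -2.0, 13.4]
grip_width: -0.0002
gripper_force: 6.8
```

>>> send_rows([
  [[0, 0, 0.0005, 0, 0, 0, -1], [0, 0, 0, 0, 0, 0, -1], [0, 0, 0, 0, 0, 0, -1], [0, 0, 0, 0, 0, 0, -1], [0, 0, 0, 0, 0, 0, -1], [0, 0, 0, 0, 0, 0, -1], [0, 0, 0, 0, 0, 0, -1], [0, 0, 0, 0, 0, 0, -1]],
])

```text
time_s: 13.65
position: [0.6559, 0.0793, 0.1669]
tool_rot: [[-0.062, 0.998, 0.003], [0.998, 0.062, -0.001], [-0.002, 0.003, -1.0]]
ft_force: [-5.0, -3.0, 13.8]
grip_width: 0.0002
gripper_force: 7.3
```

```bash
python3 - <<'E'
from h import *
d=cam('wrist');im=d['image'];save('w5',cv2.resize(im[0:300,240:440],None,fx=2,fy=2));np.savez('/tmp/w5',**d)
print(telemetry.observe()['ft_force'],pose()[:3,3].round(4))
E
```

```text
[-4.31304644 -2.69106127 14.10472438] [0.6559 0.0793 0.1669]
```

View pics/w5.png

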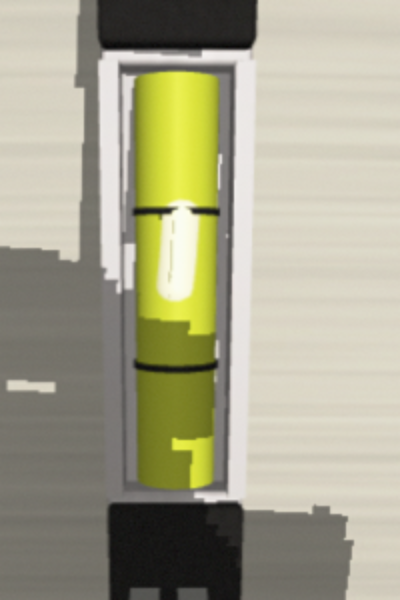

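In the pressed view (2× crop) the lines are at rows 211 and 366 and the bubble spans rows 200–300. Its middle is therefore about 6 mm towards the sealer.

```bash
cat >> h.py <<'E'
def bubble(d,c0=306,c1=352):
    im=d['image'];hsv=cv2.cvtColor(im,cv2.COLOR_RGB2HSV)
    r=slice(33,245);w=(hsv[r,c0+8:c1-8,1]<110)&(hsv[r,c0+8:c1-8,2]>190)   # pale pixels within the tube
    dark=(im[r,c0+4:c1-4].max(2)<60).mean(1)
    n,l,st,c=cv2.connectedComponentsWithStats(w.astype(np.uint8));i=1+st[1:,4].argmax()
    lines=np.where(dark>.35)[0]+33;b=st[i,1]+33,st[i,1]+st[i,3]+32
    return lines,b,c[i]+[c0+8,33]
def along(d,rows,col=329,z=.144):
    w=onplane(d,[[col,r] for r in rows],z);return ((w-w[0])@[-.06,.998,0]*1000).round(2)
E
python3 - <<'E'
from h import *
d=dict(np.load('/tmp/w5.npz'));l,b,c=bubble(d);print(l,b,c)
print(along(d,[105.5,183,b[0],b[1]]))
A=pose();A=A@T(np.eye(3),[0,0,-.025]);B=plan([.5875,-.0113,.20],91,A);plan([.5875,-.0113,.20],60,B)
E
```

```text
[104 105 106 183 184 185] (np.int32(100), np.int32(150)) [328.66509434 125.80070755]
[  0.   -24.58   1.68 -13.88]
3 rows of [-0.0291, -0.0242, -0.0027, 0.001, 0.0005, 0.0149] of total [-0.0862 -0.0738 -0.0082]
4 rows of [0.0, 0.0, 0.0, 0.0, 0.0, 0.1353] of total [0. 0. 0.]
```

The offset is +6.2 mm, so the knob needs about +1.2 rad clockwise. I'll lift off and look at the knob from close by.

>>> send_rows([
  [[0, 0, -0.01, 0, 0, 0, -1], [0, 0, -0.025, 0, 0, 0, -1], [-0.0291, -0.0242, -0.0027, 0.001, 0, 0.0149, 1], [-0.0291, -0.0242, -0.0027, 0.001, 0, 0.0149, 1], [-0.0291, -0.0242, -0.0027, 0.001, 0, 0.0149, 1], [0, 0, 0, 0, 0, 0, 1], [0, 0, 0, 0, 0, 0, 1], [0, 0, 0, 0, 0, 0, 1]],
])

```text
time_s: 14.7
position: [0.5876, -0.0103, 0.2076]
tool_rot: [[-0.019, 1.0, -0.003], [1.0, 0.019, -0.0], [-0.0, -0.003, -1.0]]
ft_force: [-0.1, -0.1, 1.1]
grip_width: 0.0852
gripper_force: 0.0
```

```bash
python3 - <<'E'
from h import *
d=cam('wrist');save('w6',d['image']);np.savez('/tmp/w6',**d);p=pose();print(p.round(4))
P=cloud(d);Z=P[...,2];m=((Z>.143)&(Z<.16)&(abs(P[...,0]-.586)<.04)&(abs(P[...,1]+.014)<.04)).astype(np.uint8)
n,l,st,c=cv2.connectedComponentsWithStats(m)
for i in range(1,n):
    if st[i,4]>200:
        k=max(cv2.findContours((l==i).astype(np.uint8),0,1)[0],key=len).reshape(-1,2);z=np.nanmedian(Z[l==i])
        w=onplane(d,k,z)[:,:2]*1000;print(c[i],st[i,4],z,cv2.minEnclosingCircle(w.astype(np.float32)),cv2.fitEllipse(w.astype(np.float32)))
E
```

```text
[[-1.860e-02  9.998e-01 -3.100e-03  5.876e-01]
 [ 9.998e-01  1.860e-02 -5.000e-04 -1.030e-02]
 [-4.000e-04 -3.100e-03 -1.000e+00  2.076e-01]
 [ 0.000e+00  0.000e+00  0.000e+00  1.000e+00]]
[326.08011296 288.46313912] 6728 0.15043454206939638 ((587.3786010742188, -12.71595573425293), 22.737384796142578) ((587.6254272460938, -12.799761772155762), (41.117767333984375, 42.91871643066406), 4.603927135467529)
```

View pics/w6.png

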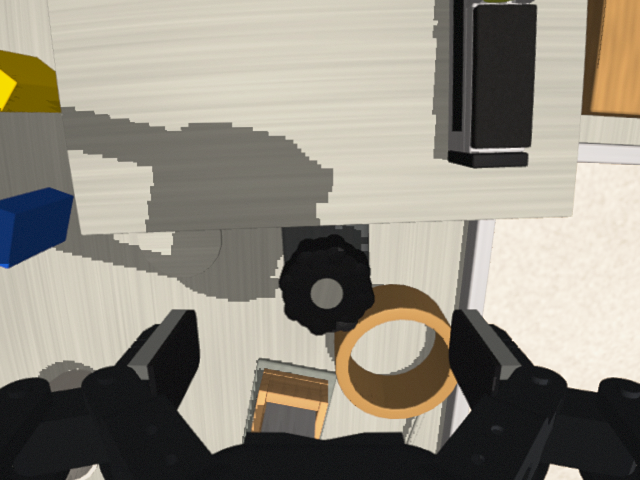

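The knob shows at (326,288), which gives (0.5875, -0.0128) with its top at 0.1504 and diameter about 43 mm. That fits the description. I'll grip it and turn 1.2 rad clockwise.

>>> send_rows([
  [[-0.0025, 0, 0.025, -0.003, 0, 0, 0.6], [0, 0, 0.027, 0, 0, 0, 0.5], [0, 0, 0, 0, 0, 0, -1], [0, 0, 0, 0, 0, 0, -1], [0, 0, 0, 0, 0, 0, -1], [0, 0, 0, 0, 0, 0, -1]],
], squeeze=30)

```text
time_s: 15.5
position: [0.5881, -0.0131, 0.1558]
tool_rot: [[-0.018, 1.0, 0.002], [1.0, 0.018, -0.0], [-0.0, 0.002, -1.0]]
ft_force: [7.8, 1.7, -11.9]
grip_width: 0.0396
gripper_force: 33.5
```

>>> send_rows([
  [[0, 0, 0, 0, 0, 0.15, -1], [0, 0, 0, 0, 0, 0.15, -1], [0, 0, 0, 0, 0, 0.15, -1], [0, 0, 0, 0, 0, 0.15, -1], [0, 0, 0, 0, 0, 0.15, -1], [0, 0, 0, 0, 0, 0.15, -1], [0, 0, 0, 0, 0, 0.15, -1], [0, 0, 0, 0, 0, 0.15, -1], [0, 0, 0, 0, 0, 0, -1], [0, 0, 0, 0, 0, 0, -1]],
])

```text
time_s: 16.75
position: [0.5891, -0.0138, 0.1554]
tool_rot: [[0.925, 0.379, 0.004], [0.379, -0.925, -0.002], [0.003, 0.003, -1.0]]
ft_force: [11.6, -2.3, -19.5]
grip_width: 0.0396
gripper_force: 33.2
```

```bash
python3 - <<'E'
from h import *
s=telemetry.observe();print(s['q'].round(1),s['ft_force'].round(1),s['wrist_torque'].round(2))
A=pose()@T(np.eye(3),[0,0,-.05]);B=plan([.6556,.0794,.19],93.4,A)
E
```

```text
[-12.8  30.6  77.1  -0.   72.1  54.9] [ 11.6  -2.3 -19.5] [-0.63 -2.21 -0.03]
8 rows of [0.0153, -0.0003, 0.0019, 0.0006, -0.0001, -0.1552] of total [ 0.097  -0.061   0.0155]
```

>>> send_rows([
  [[0, 0, 0, 0, 0, 0, 0.5], [0, 0, 0, 0, 0, 0, 0.6], [0, 0, -0.025, 0, 0, 0, 0.6], [0, 0, -0.025, 0, 0, 0, 0.6], [0.0153, -0.0003, 0.0019, 0, 0, -0.1552, -1], [0.0153, -0.0003, 0.0019, 0, 0, -0.1552, -1], [0.0153, -0.0003, 0.0019, 0, 0, -0.1552, -1], [0.0153, -0.0003, 0.0019, 0, 0, -0.1552, -1], [0.0153, -0.0003, 0.0019, 0, 0, -0.1552, -1], [0.0153, -0.0003, 0.0019, 0, 0, -0.1552, -1], [0.0153, -0.0003, 0.0019, 0, 0, -0.1552, -1], [0.0153, -0.0003, 0.0019, 0, 0, -0.1552, -1]],
])

```text
time_s: 18.25
position: [0.654, 0.0805, 0.1915]
tool_rot: [[-0.064, 0.998, 0.001], [0.998, 0.064, -0.001], [-0.001, 0.001, -1.0]]
ft_force: [0.3, 0.9, 0.2]
grip_width: -0.0001
gripper_force: 0.0
```

>>> send_rows([
  [[0, 0, 0, 0, 0, 0, -1], [0, 0, 0, 0, 0, 0, -1]],
])

```text
time_s: 18.5
position: [0.6539, 0.0794, 0.1912]
tool_rot: [[-0.056, 0.998, 0.001], [0.998, 0.056, -0.001], [-0.001, 0.001, -1.0]]
ft_force: [-0.1, -0.5, -0.1]
grip_width: 0.0002
gripper_force: 0.0
```

```bash
python3 - <<'E'
from h import *
plan([.6556,.0794,.1725],93.4)
d=cam('wrist');P=cloud(d);Z=P[...,2]
m=(Z>.139)&(Z<.157)&(P[...,1]>.05)&(P[...,0]>.62)&(P[...,0]<.70)
q=P[m][:,:2]*1000;v=np.linalg.svd(q-q.mean(0),full_matrices=False)[2][0];print(m.sum(),q.mean(0),v,'level x at y=79:',q.mean(0)[0]+v[0]/v[1]*(79-q.mean(0)[1]))
E
```

```text
1 rows of [-0.0001, 0.0017, 0.0187, 0.0008, 0.001, -0.0034] of total [-0.0001  0.0017  0.0187]
17093 [652.75085689 137.97113161] [ 0.06551312 -0.99785171] level x at y=79: 656.6225572377867
```

Pressing again with the same final height (TCP about 0.167), then reading the bubble.

>>> send_rows([
  [[0, 0.0022, 0.015, 0, 0, -0.003, -1], [0, 0, 0.003, 0, 0, 0, -1], [0, 0, 0.002, 0, 0, 0, -1], [0, 0, 0.002, 0, 0, 0, -1], [0, 0, 0.001, 0, 0, 0, -1], [0, 0, 0.001, 0, 0, 0, -1], [0, 0, 0, 0, 0, 0, -1], [0, 0, 0, 0, 0, 0, -1]],
])

```text
time_s: 19.55
position: [0.656, 0.0797, 0.1683]
tool_rot: [[-0.062, 0.998, 0.002], [0.998, 0.062, -0.001], [-0.002, 0.001, -1.0]]
ft_force: [-3.3, -3.1, 10.5]
grip_width: 0.0001
gripper_force: 5.4
```

>>> send_rows([
  [[0, 0, 0.001, 0, 0, 0, -1], [0, 0, 0.0005, 0, 0, 0, -1], [0, 0, 0, 0, 0, 0, -1], [0, 0, 0, 0, 0, 0, -1], [0, 0, 0, 0, 0, 0, -1], [0, 0, 0, 0, 0, 0, -1], [0, 0, 0, 0, 0, 0, -1], [0, 0, 0, 0, 0, 0, -1], [0, 0, 0, 0, 0, 0, -1], [0, 0, 0, 0, 0, 0, -1]],
])

```text
time_s: 20.8
position: [0.656, 0.0797, 0.1674]
tool_rot: [[-0.062, 0.998, 0.002], [0.998, 0.062, -0.002], [-0.002, 0.002, -1.0]]
ft_force: [-4.4, -2.2, 13.9]
grip_width: 0.0
gripper_force: 7.1
```

```bash
python3 - <<'E'
from h import *
d=cam('wrist');print(telemetry.observe()['ft_force'].round(1))
l,b,c=bubble(d);print(l,b,c);a=along(d,[l[l<140].mean(),l[l>140].mean(),b[0],b[1]]);print(a,'offset',a[2:].mean()-a[:2].mean())
save('w7',cv2.resize(d['image'][0:300,240:440],None,fx=2,fy=2))
E
```

```text
[-5.4 -2.8 13.2]
[106 107 184 185 186] (np.int32(120), np.int32(166)) [327.71637816 141.74567244]
[  0.   -25.03  -4.17 -18.79] offset 1.0350000000000001
```

View pics/w7.png

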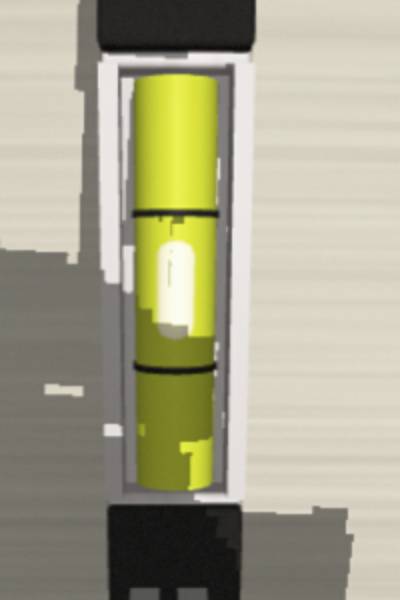

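The bubble spans crop rows 240–340 (its lower tip is in shadow), middle about 290. The lines are at 214 and 367, middle 290.5, so it is centred, pressed with about 14 N and settled. Handing in.

```bash
python3 -c "
from rig import env
print(env.close_job())"
```

```text
the job is handed in; nothing more can be done
None
```

The job is handed in, though no verdict came back: block_b is home in the 2-pip slot and the bubble was centred, with the level pressed down at about 14 N at the last reading.

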